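Clip a check weight by its snap hook onto the tether loop and tug-test it

TASK

Clip the check weight onto the bracket's loop: press the sprung gate of its snap hook against the loop's bar until the bar has passed and the gate has sprung shut behind it. Then, with the bar at the gate, pull the hook back against the shut gate with a steady force of about 12 N (half a second is enough) to prove that it has caught, lower the weight until it hangs freely from the loop and let go. Never load the loop with more than 20 N, and leave the other things where they are.

Things in the scene. Friction and masses are not known exactly. Their poses are not given: they have to be found in the camera images.
- weight: Steel check weight, about 0.36 kg, standing upright, with a snap hook on top. Origin: centre of its underside; z up, x towards the hook's mouth, away from the grip tab ('own frame', mm, below). Round weight 58 across, z 0 to 46, neck to z 58. Hook: 9 mm round bar flat in the x-z plane, lower jaw top z 65, straight spine with inner face x -19.5, nose end at x 22.5, z 95.5.
- grip_tab (a point): Centre of the grip tab, a flat plate behind the hook's spine, at x -48, z 86 in the weight's own frame: 10 mm thick (y), x -64 to -26, z 66 to 106. Free from above and on both sides: grasp it across its thickness, from above. Axes as the weight's.
- mouth (a point): Middle of the hook's mouth, at x 20, z 86 in the weight's own frame. The 8 mm bar enters level, its centre at z 76 to 90. At z 86 its centre touches the gate at x 27, slips past the gate's tip at about x -8 (the gate then springs shut) and meets the spine at x -15.5; drawn back, it meets the inside of the shut gate at x 13.
- crown_seat (a point): Where the bar's centre lies when the weight hangs: x 0, z 112 in the weight's own frame, under the peak of the crown, which is arched like a roof (underside of the peak z 117, top z 127). From mouth height the hook goes down 26 mm to seat.
- gate (a joint): Sprung gate, rad: 0 = shut against its stop, grows as it swings inward to the spine, at most 1.45. A 6.4 mm round bar 29 mm long, hinged at x 20, z 68 in the weight's own frame, reaching up to the nose. The bar needs about 3 to 5 N level to press it in, and pushes it down with up to 10 N just before it slips past; it cannot be pushed outward.
- gate_tip (a point): Free end of the gate; shut, it is at x 20, z 96.7 in the weight's own frame, under the nose.
- bracket: Fixed tether bracket: bolted foot 100x90 mm, column 28x34 mm, clamp head 30x78x30 mm centred 170 mm above the worktop (top 189 mm with its screws). Origin: on the worktop under the column's axis; z up; the loop sticks out level along its -x, roughly to the robot.
- loop_bar (a point): Nominal middle of the loop's cross bar, 85 mm out (-x) from the column's axis, 170 mm up; axes as the bracket's. The loop is a rigid U of 8 mm bar: cross bar along y, two legs 52 mm apart back into the head. It is clamped firmly but not always alike: the true bar may be up to 12 mm nearer or farther along x than this point (y and height are true); find it by touch or sight.
- comb_rack: Bystander: white comb rack 62x180x20 mm lying on the worktop; origin under its centre.
- screwdriver: Bystander: screwdriver 26x204x28 mm lying on the worktop; origin under its centre.
- loupe: Bystander: black loupe 37 mm across, 34 mm tall, standing on the worktop; origin under its centre.

How it is judged:
By the outcome, as a careful person would: the job done as asked, in the order asked, and still so for the second after the job is handed in, with the robot touching nothing.
It also fails if it takes over 70 s, if anything falls off the work surface, if the arm or the gripper's body presses on something with over 40 N, if the wrist force passes 120 N, or if a joint passes its speed limit or range.

ROBOT

A 6-joint arm with a two-finger parallel gripper is mounted at the origin on a cart in front of the work surface, level with it; the furniture and walls round the work are solid. World frame = base frame: x ahead of the robot, y to its left, z up, the work surface at z = 0. Lengths are in m, angles in degrees, forces in N, time in s.
With the tool pointing down it reaches from about 0.35 to 0.875 m from the base axis. Payload 4.2 kg.
Tool frame: the origin (TCP) lies at the very end of the fingers, on their centre line; the grasp point (between the pads) lies 19 mm behind it; z points along the fingers, y is the line along which they close (so a half turn about z gives the same grasp; the last joint's range is limited). The gripper opens to 87 mm and grips with 3 to 60 N. Pads are 19 mm wide; open, the fingers measure 117 mm over their backs; the gripper's body (75 mm by 190 mm) begins 51 mm behind the grasp point.
Start: joints at [87.468, 22.042, 0.453, 0, -68.411, -14.817], TCP at [0.186, 0.597, 0.223] pointing down, gripper open.
Joint ranges: [-179.83, 179.83], [-69.29, 118.12], [-61.27, 80.66], [-181.25, 117.63], [-171.15, -9.14], [-177.46, 177.46]. Speed limits (degrees/s): [159.86, 159.86, 180, 180, 180, 180].

INTERFACE

Orientations are given as a 3x3 rotation matrix whose columns are the frame's x, y, z axes.
In Python, from station import monitor, cams, ticket gives the robot as it stands.
- The arm moves only by the tool drive_tool, never from a script. Its argument "moves" is a list of rows, each an object with "delta_pos": the shift along the tool's x, y, z in mm, a list of three; "turn": the turn about the tool's z in rad; "claw": the opening, from 0 (shut) to 1 (fully open). A call has 1 to 12 rows; each row shifts and turns the commanded pose from where the row before left it, along the tool's axes as they then stand; what a row does not reach is not made up. A row lasts 1/8 s, in which the tool goes at most 62.5 mm and 10.7 degrees, less where a joint would pass 70% of its speed; a pose out of reach is approached as far as the arm can. A call is refused whole if a number of a shift passes 62.5 or a number of a turn 0.188, either way. A call with a gripper value outside its range is refused whole. The fingers move at their own pace and stop on an object; the grip force is fixed at half the most. Time passes only in rows, so rows that do not move let the fingers close. It gives the time, the measured TCP pose, the force, the opening and the grip force at its end, in the units of the state.
- monitor.sense(): the state, without advancing time (a new reading comes with each control period).
- cams.capture(name): name is "side" or "top"; returns a dict with "color" (480x640x3 uint8, red, green, blue), "range_z" (480x640 float32, m along the optical axis (not along the pixel's ray), 0 where there is no reading), "vertical_fov" (degrees; the focal length in pixels is half the picture's height over the tangent of half this angle, whatever the lens; pixels are square), "cx", "cy" (the principal point, pixels), "extrinsics" (4x4, takes a point from camera to world coordinates). Camera axes: x right, y down, z forward; pixel columns grow to the right and rows downward; lengths in m; the calibration is good to about 2 mm. A picture is of the moment at which its call begins.
- ticket.finish_job(): hands the job in; it is judged then, once.
The state is a dict: "time_s": time; "joints": joint angles; "joint_velocities": joint speeds; "effort": joint torques, N m; "tcp_pos": TCP position; "ee_rot": TCP orientation; "wrist_force": force on the tool from outside, world axes, zero at the start; "moment": the same for the moment, N m; "gripper_width": opening from 0.0 (shut) to 1.0 (fully open); "gripper_force": force on a finger pad.
Only numpy, scipy, OpenCV 4.12 (cv2) and the standard library are available. Lean on these libraries where they do the work, as an engineer would, in place of code of your own. Each camera call takes 0.05 s, during which the arm holds its last target. There are 200 camera calls.

## Working session

There is one attempt and no reset: what is moved stays moved. The work goes in short steps, Python scripts to look and compute and a tool call to move; the robot and the scene stay as the last step left them, time stands still between calls to the robot, and variables do not carry over. Pictures are saved under pics/ and viewed, at most 10 in all, crops included, and the job is handed in when it is done.

Besides the shell and the picture viewer there is one more tool, called after "Request:" as name([rows], argument=value, ...), one row to a line, values as JSON. drive_tool: Moves the arm, as the interface text tells. Its arguments: {"type":"object","properties":{"moves":{"type":"array","items":{"type":"object","properties":{"delta_pos":{"type":"array","items":{"type":"number"}},"turn":{"type":"number"},"claw":{"type":"number"}}}}},"required":["moves"]}

```bash
mkdir -p pics; cat > h.py <<'E'
import numpy as np, cv2
from station import monitor, cams, ticket
def cap(n):
    c=cams.capture(n); f=240/np.tan(np.radians(c["vertical_fov"])/2)
    z=c["range_z"]; v,u=np.mgrid[:480,:640]
    P=np.stack([(u-c["cx"])*z/f,(v-c["cy"])*z/f,z],-1)
    E=np.array(c["extrinsics"]); W=P@E[:3,:3].T+E[:3,3]; W[z==0]=np.nan
    return c,W
E
python3 - <<'E'
from h import *
s=monitor.sense()
for k,v in s.items(): print(k,np.round(v,3).tolist())
for n in("side","top"):
    c,W=cap(n); cv2.imwrite(f"pics/{n}0.png",c["color"][:,:,::-1]); np.save(f"{n}0.npy",W)
    print(n,np.round(c["extrinsics"],3).tolist(),c["vertical_fov"])
E
```

```text
time_s 0.0
joints [87.468, 22.09, 0.379, -0.029, -68.411, -14.819]
joint_velocities [0.007, -0.003, -0.014, -0.028, -0.007, -0.104]
effort [0.0, -39.067, 18.74, 4.22, 0.011, -0.0]
tcp_pos [0.186, 0.596, 0.221]
ee_rot [[0.954, -0.298, -0.001], [-0.298, -0.954, -0.002], [0.0, 0.002, -1.0]]
wrist_force [-0.084, -0.622, 0.76]
moment [-0.032, -0.008, 0.039]
gripper_force 0.0
gripper_width 0.999
side [[0.87, -0.332, 0.365, 0.156], [-0.493, -0.583, 0.646, -0.786], [-0.002, -0.742, -0.671, 0.851], [0.0, 0.0, 0.0, 1.0]] 51.40901250068027
top [[-0.007, -0.996, 0.085, 0.482], [-0.999, 0.009, 0.03, -0.106], [-0.031, -0.084, -0.996, 1.076], [0.0, 0.0, 0.0, 1.0]] 53.42565508017403
```

View pics/side0.png

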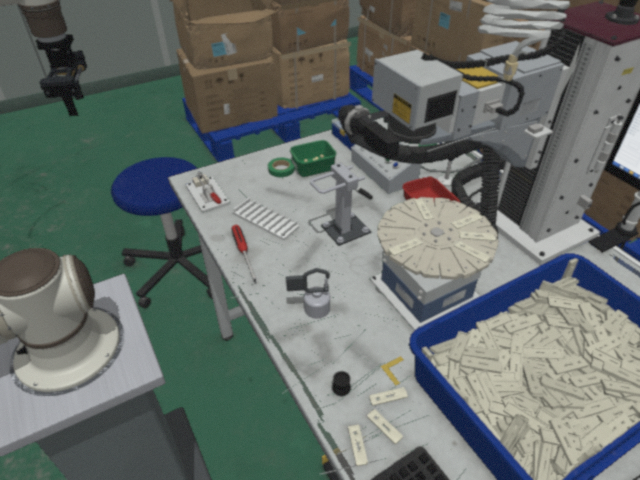

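View pics/top0.png

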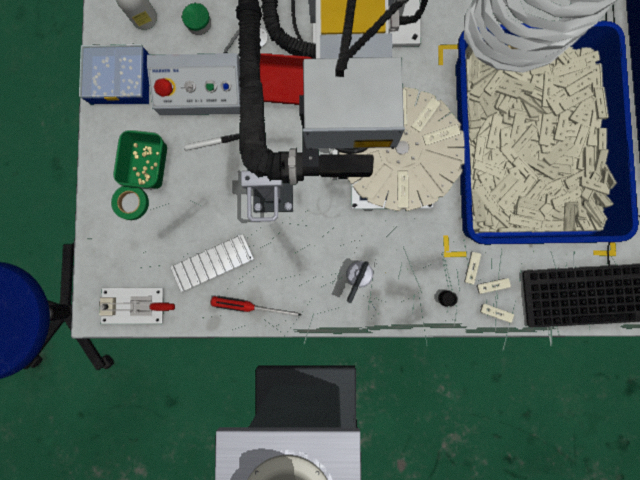

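Side view: the weight is at about (317,300) with the tab to its left (293,284), the bracket head at (345,172) and the loop at (325,183). In the top view the weight is at (357,280) and the loop at (263,203), with machinery overhanging near the bracket head. Next I measure these points.

```bash
python3 - <<'E'
from h import *
S=np.load("side0.npy");T=np.load("top0.npy")
def crop(n,W,r,u0,u1,v0,v1):
    im=cv2.imread(f"pics/{n}0.png")[v0:v1,u0:u1]; return cv2.resize(im,None,fx=r,fy=r,interpolation=cv2.INTER_CUBIC)
a=crop("side",S,5,270,390,155,235); b=crop("side",S,5,270,345,260,325)[:,:]
c=crop("top",T,4,225,305,160,235);
print(a.shape,b.shape,c.shape)
cv=np.zeros((600,800,3),np.uint8)
cv[:267,:400]=cv2.resize(a,(400,267)); cv[270:270+325,:375]=b; cv[:300,405:725]=c
d=crop("top",T,4,320,400,245,315); cv[305:585,405:725]=d
cv2.imwrite("pics/crops.png",cv)
for nm,W in(("side",S),("top",T)):
    p=W.reshape(-1,3); ok=np.isfinite(p).all(1); p=p[ok]
    m=(p[:,0]>.25)&(p[:,0]<.5)&(p[:,1]>-.4)&(p[:,1]<-.1)
    print(nm,"floor z",np.median(p[m][:,2]))
    # weight region
    c0=W[280,357] if nm=="top" else W[303,317]; print("seed",c0)
    for lo,hi in((.035,.05),(.06,.075),(.075,.1),(.1,.13)):
        q=p[(np.hypot(p[:,0]-c0[0],p[:,1]-c0[1])<.09)&(p[:,2]>lo)&(p[:,2]<hi)]
        if len(q): print(lo,hi,len(q),q.mean(0).round(4),q.min(0).round(3),q.max(0).round(3))
    b0=W[172,345] if nm=="side" else W[190,265]; print("bracket seed",b0)
    q=p[(np.hypot(p[:,0]-.6,p[:,1]-.0)<.3)&(p[:,2]>.15)&(p[:,2]<.195)]
    print(len(q),q.mean(0),q.min(0),q.max(0))
    q=p[(p[:,0]<.65)&(p[:,0]>.2)&(abs(p[:,1])<.35)&(p[:,2]>.2)]
    if len(q):print("high",len(q),q.min(0),q.max(0))
E
```

```text
(400, 600, 3) (325, 375, 3) (300, 320, 3)
side floor z 0.0007856022477493729
seed [ 0.48277848 -0.18146211  0.04497507]
0.035 0.05 356 [ 0.4871 -0.1704  0.0441] [ 0.463 -0.191  0.035] [ 0.52  -0.135  0.05 ]
0.06 0.075 140 [ 0.4829 -0.1599  0.0673] [ 0.433 -0.178  0.06 ] [ 0.513 -0.137  0.075]
0.075 0.1 203 [ 0.4599 -0.1507  0.0873] [ 0.433 -0.173  0.075] [ 0.515 -0.135  0.1  ]
0.1 0.13 232 [ 0.4747 -0.1555  0.1123] [ 0.433 -0.176  0.1  ] [ 0.517 -0.132  0.13 ]
bracket seed [0.67432177 0.02627824 0.18725055]
5366 [ 0.70543543 -0.16432016  0.17609172] [ 0.59129194 -0.2984951   0.15000199] [0.89696305 0.07137854 0.19431478]
high 1117 [ 0.62458415 -0.16811774  0.33837006] [0.64992271 0.01865131 0.39017523]
top floor z -0.0010112144977836302
seed [ 0.47999192 -0.15042145  0.11800131]
0.035 0.05 380 [ 0.4941 -0.1585  0.043 ] [ 0.467 -0.187  0.036] [ 0.521 -0.13   0.05 ]
0.06 0.075 26 [ 0.4961 -0.1563  0.0657] [ 0.445 -0.166  0.062] [ 0.517 -0.131  0.074]
0.075 0.1 9 [ 0.4577 -0.1374  0.0881] [ 0.443 -0.145  0.077] [ 0.474 -0.131  0.098]
0.1 0.13 210 [ 0.4758 -0.151   0.1123] [ 0.436 -0.172  0.1  ] [ 0.518 -0.13   0.127]
bracket seed [0.66274876 0.03341107 0.12680107]
5445 [ 0.68941012 -0.15980979  0.17537557] [ 0.59441587 -0.29757425  0.1509003 ] [0.89680514 0.08279609 0.19499245]
high 1275 [ 0.62681126 -0.16406387  0.33532389] [0.64998327 0.01905301 0.38871099]
```

View pics/crops.png

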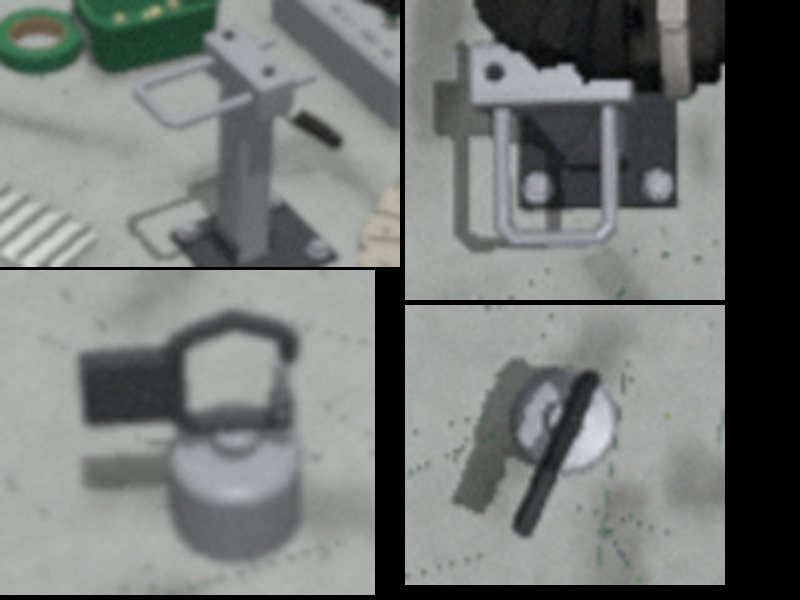

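Crops: the hook line in the top view runs from the tab end (523,530 in the crop) to the nose (590,378). The loop is a U with its cross bar at full-frame px (262,219.5). Next I fit the poses.

```bash
python3 - <<'E'
from h import *
from scipy.optimize import least_squares
for nm in("side","top"):
    W=np.load(nm+"0.npy"); p=W.reshape(-1,3); p=p[np.isfinite(p).all(1)]
    q=p[(np.hypot(p[:,0]-.485,p[:,1]+.155)<.08)&(p[:,2]>.099)&(p[:,2]<.135)]
    vx,vy,x0,y0=cv2.fitLine(q[:,:2].astype(np.float32),cv2.DIST_HUBER,0,.001,.001).ravel()
    d=np.array([vx,vy])*np.sign(vx); t=(q[:,:2]-[x0,y0])@d
    n=np.array([-d[1],d[0]]); w=(q[:,:2]-[x0,y0])@n
    print(nm,"yaw",np.degrees(np.arctan2(d[1],d[0])),"ends",np.array([x0,y0])+d*t.min(),np.array([x0,y0])+d*t.max(),"len",np.ptp(t),"w",np.percentile(w,[2,98]))
    e=np.array([x0,y0])+d*np.percentile(t,.5); print(" origin from tab end",e+64*.001*d, "ztop",np.percentile(q[:,2],[50,99]))
    r=p[(np.hypot(p[:,0]-.49,p[:,1]+.16)<.05)&(p[:,2]>.040)&(p[:,2]<.049)]
    f=least_squares(lambda c:np.maximum(np.hypot(r[:,0]-c[0],r[:,1]-c[1])-.029,0)*10+0,[.49,-.16]).x
    h=cv2.minEnclosingCircle((r[:,:2]*1000).astype(np.float32)); print(" circle",h,f)
    # loop + head
    l=p[(p[:,0]>.56)&(p[:,0]<.72)&(p[:,1]>-.05)&(p[:,1]<.12)&(p[:,2]>.155)&(p[:,2]<.195)]
    for a,b in((.155,.165),(.165,.172),(.172,.18),(.18,.187),(.187,.195)):
        k=l[(l[:,2]>a)&(l[:,2]<b)]; 
        if len(k): print("  ",a,len(k),k.mean(0).round(4),k.min(0).round(4),k.max(0).round(4))
    k=l[(l[:,2]>.165)&(l[:,2]<.18)]
    for xx in np.arange(.58,.68,.005):
        kk=k[(k[:,0]>=xx)&(k[:,0]<xx+.005)]
        if len(kk): print("   x",round(xx,3),len(kk),"y",np.sort(kk[:,1])[::max(1,len(kk)//8)].round(3))
    h=l[l[:,2]>.181]
    if len(h)>5: print(" head rect",cv2.minAreaRect((h[:,:2]*1000).astype(np.float32)))
W=np.load("top0.npy")
for v in range(214,224): print(v,[tuple((W[v,u]*1000).round(0)) for u in (254,258,262,266,270)])
E
```

```text
side yaw -24.319027 ends [ 0.43320287 -0.13688927] [ 0.51597054 -0.1742934 ] len 0.09082706089503834 w [-0.0033897   0.00631391]
 origin from tab end [ 0.49165299 -0.16330389] ztop [0.10890616 0.12704422]
 circle ((491.05084228515625, -162.42916870117188), 28.60541534423828) [ 0.49077196 -0.16182653]
   0.155 57 [0.667  0.0136 0.1615] [ 0.6578 -0.0095  0.1556] [0.6885 0.0645 0.165 ]
   0.165 123 [0.6519 0.0196 0.1694] [ 0.5929 -0.0092  0.1651] [0.7142 0.0606 0.172 ]
   0.172 261 [0.642  0.0248 0.1746] [ 0.5913 -0.0097  0.172 ] [0.715  0.0676 0.1799]
   0.18 221 [0.6714 0.0276 0.1847] [ 0.658  -0.0097  0.18  ] [0.6906 0.0714 0.187 ]
   0.187 62 [0.6744 0.0291 0.1883] [ 0.6595 -0.0071  0.187 ] [0.6866 0.0675 0.1918]
   x 0.59 24 y [0.007 0.01  0.013 0.022 0.027 0.033 0.038 0.046]
   x 0.595 27 y [0.004 0.006 0.012 0.018 0.033 0.039 0.042 0.048 0.051]
   x 0.6 15 y [0.003 0.003 0.003 0.005 0.005 0.005 0.005 0.006 0.008 0.028 0.033 0.037
 0.053 0.056 0.059]
   x 0.605 13 y [0.001 0.001 0.002 0.002 0.003 0.004 0.005 0.054 0.055 0.056 0.056 0.057
 0.058]
   x 0.61 16 y [0.001 0.002 0.005 0
[... 5596 characters left out ...]
at64(1.0)), (np.float64(615.0), np.float64(50.0), np.float64(-1.0)), (np.float64(615.0), np.float64(40.0), np.float64(-1.0))]
222 [(np.float64(613.0), np.float64(77.0), np.float64(-1.0)), (np.float64(613.0), np.float64(67.0), np.float64(3.0)), (np.float64(613.0), np.float64(59.0), np.float64(1.0)), (np.float64(613.0), np.float64(50.0), np.float64(-2.0)), (np.float64(613.0), np.float64(40.0), np.float64(-0.0))]
223 [(np.float64(611.0), np.float64(77.0), np.float64(-2.0)), (np.float64(611.0), np.float64(68.0), np.float64(0.0)), (np.float64(611.0), np.float64(59.0), np.float64(-2.0)), (np.float64(611.0), np.float64(49.0), np.float64(0.0)), (np.float64(611.0), np.float64(40.0), np.float64(0.0))]
```

Request:
drive_tool([
  {"delta_pos": [0,0,-20],"turn": 0.124,"claw": 1},
  {"delta_pos": [42,21.6,0],"turn": 0,"claw": 1},
  {"delta_pos": [42,21.6,0],"turn": 0,"claw": 1},
  {"delta_pos": [42,21.6,0],"turn": 0,"claw": 1},
  {"delta_pos": [42,21.6,0],"turn": 0,"claw": 1},
  {"delta_pos": [42,21.6,0],"turn": 0,"claw": 1},
  {"delta_pos": [42,21.6,0],"turn": 0,"claw": 1},
  {"delta_pos": [42,21.6,0],"turn": 0,"claw": 1},
  {"delta_pos": [42,21.6,0],"turn": 0,"claw": 1},
  {"delta_pos": [0,0,0],"turn": 0,"claw": 1},
])

```text
time_s: 1.35
tcp_pos: [0.4217, 0.2978, 0.2421]
ee_rot: [[0.908, -0.418, -0.001], [-0.418, -0.908, -0.001], [-0.0, 0.001, -1.0]]
wrist_force: [-0.8, 0.5, -0.4]
gripper_width: 0.999
gripper_force: 0.0
```

```bash
python3 - <<'E'
from h import *
s=monitor.sense(); print(np.round(s["ee_rot"],3).tolist(),np.round(s["joints"],1))
for nm in("side","top"):
    W=np.load(nm+"0.npy"); p=W.reshape(-1,3); p=p[np.isfinite(p).all(1)]
    q=p[(p[:,0]>.3)&(p[:,0]<.75)&(p[:,1]>-.3)&(p[:,1]<.2)&(p[:,2]>.2)]
    for a in np.arange(.6,.74,.02):
        k=q[(q[:,0]>=a)&(q[:,0]<a+.02)]
        if len(k): print(nm,a.round(2),len(k),k.min(0).round(3),k.max(0).round(3))
E
```

```text
[[0.908, -0.418, -0.001], [-0.418, -0.908, -0.001], [-0.0, 0.001, -1.0]] [ 53.3  10.6 -12.7  -0.  -66.7  12. ]
side 0.62 436 [ 0.625 -0.164  0.339] [ 0.64  -0.005  0.383]
side 0.64 1001 [ 0.64  -0.169  0.312] [0.66  0.031 0.392]
side 0.66 2976 [ 0.66  -0.198  0.279] [0.68  0.04  0.492]
side 0.68 1423 [ 0.68  -0.3    0.259] [0.7   0.04  0.645]
side 0.7 1074 [ 0.7   -0.284  0.24 ] [0.72  0.05  0.638]
side 0.72 967 [ 0.72  -0.259  0.222] [0.74  0.033 0.624]
side 0.74 478 [ 0.74  -0.258  0.216] [0.75 0.03 0.62]
top 0.62 270 [ 0.627 -0.079  0.344] [ 0.64  -0.003  0.382]
top 0.64 1837 [ 0.64  -0.165  0.325] [0.66  0.032 0.391]
top 0.66 3841 [ 0.66  -0.195  0.306] [0.68  0.043 0.492]
top 0.68 3031 [ 0.68  -0.3    0.281] [0.7   0.056 0.717]
top 0.7 4158 [ 0.7   -0.3    0.273] [0.72  0.057 0.701]
top 0.72 2831 [ 0.72  -0.27   0.242] [0.74  0.063 0.675]
top 0.74 1133 [ 0.74  -0.257  0.238] [0.75  0.063 0.638]
```

Request:
drive_tool([
  {"delta_pos": [21,38.7,0],"turn": 0,"claw": 1},
  {"delta_pos": [21,38.7,0],"turn": 0,"claw": 1},
  {"delta_pos": [21,38.7,0],"turn": 0,"claw": 1},
  {"delta_pos": [21,38.7,0],"turn": 0,"claw": 1},
  {"delta_pos": [21,38.7,0],"turn": 0,"claw": 1},
  {"delta_pos": [21,38.7,0],"turn": 0,"claw": 1},
  {"delta_pos": [21,38.7,0],"turn": 0,"claw": 1},
  {"delta_pos": [21,38.7,0],"turn": 0,"claw": 1},
  {"delta_pos": [21,38.7,0],"turn": 0,"claw": 1},
  {"delta_pos": [21,38.7,0],"turn": 0,"claw": 1},
  {"delta_pos": [0,0,40],"turn": 0,"claw": 1},
  {"delta_pos": [0,0,40],"turn": 0,"claw": 1},
])

```text
time_s: 2.85
tcp_pos: [0.4518, -0.139, 0.1616]
ee_rot: [[0.91, -0.415, 0.001], [-0.415, -0.91, 0.0], [0.001, -0.001, -1.0]]
wrist_force: [0.5, 0.6, -0.2]
gripper_width: 0.999
gripper_force: 0.0
```

```bash
python3 - <<'E'
from h import *
s=monitor.sense(); print(np.round(s["tcp_pos"],4),np.round(s["ee_rot"],3).tolist(),np.round(s["joints"],1))
c,W=cap("side"); t,_=cap("top")
a=c["color"][100:340,200:520,::-1]; cv2.imwrite("pics/side1.png",cv2.resize(a,(800,600),interpolation=cv2.INTER_CUBIC))
np.save("side1.npy",W)
E
```

```text
[ 0.4518 -0.139   0.1616] [[0.91, -0.415, 0.001], [-0.415, -0.91, 0.0], [0.001, -0.001, -1.0]] [  2.6  10.5 -25.4  -0.  -53.9  62.9]
```

View pics/side1.png

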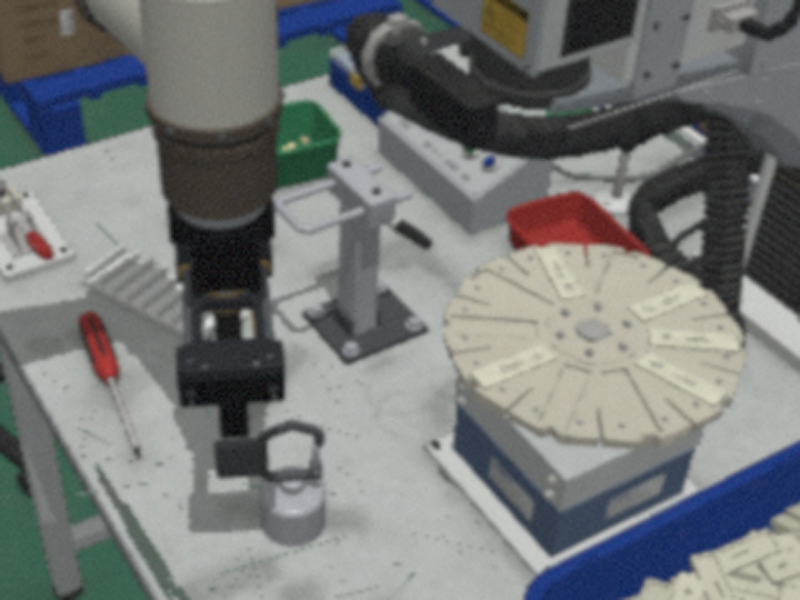

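The picture shows the fingers over the tab (240,455) and the wrist cylinder (215,110) clear of the machine. Now I descend and grip.

Request:
drive_tool([
  {"delta_pos": [0,2.5,30],"turn": 0,"claw": 1},
  {"delta_pos": [0,0,30],"turn": 0,"claw": 1},
  {"delta_pos": [0,0,20],"turn": 0,"claw": 1},
  {"delta_pos": [0,0,13],"turn": 0,"claw": 1},
  {"delta_pos": [0,0,0],"turn": 0,"claw": 1},
])

```text
time_s: 3.58
tcp_pos: [0.4509, -0.141, 0.0697]
ee_rot: [[0.911, -0.413, -0.0], [-0.413, -0.911, -0.0], [-0.0, 0.0, -1.0]]
wrist_force: [-0.4, 0.4, 0.6]
gripper_width: 0.999
gripper_force: 0.0
```

```bash
python3 - <<'E'
from h import *
W=np.load("side1.npy"); p=W.reshape(-1,3); p=p[np.isfinite(p).all(1)]
ax=np.array([.4518,-.139]); tz=.1616; d=np.array([.91,-.415])
q=p[(np.hypot(*(p[:,:2]-ax).T)<.14)&(p[:,2]>tz)]
r=q[:,:2]-ax; a=r@d; b=r@np.array([.415,.91])
for h in np.arange(0,.42,.03):
    m=(q[:,2]-tz>=h)&(q[:,2]-tz<h+.03)
    if m.sum()>3: print(round(h,2),m.sum(),"fwd",np.percentile(a[m],[1,99]).round(3),"lat",np.percentile(b[m],[1,99]).round(3))
E
```

```text
0.0 170 fwd [-0.012  0.01 ] lat [-0.055  0.049]
0.03 98 fwd [-0.011  0.01 ] lat [-0.058  0.049]
0.06 505 fwd [-0.037  0.036] lat [-0.088  0.05 ]
0.09 1327 fwd [-0.037  0.036] lat [-0.096  0.067]
0.12 382 fwd [-0.025  0.025] lat [-0.019  0.007]
0.15 337 fwd [-0.037  0.036] lat [-0.039  0.003]
0.18 523 fwd [-0.038  0.036] lat [-0.041 -0.004]
0.21 723 fwd [-0.039  0.039] lat [-0.041 -0.006]
0.24 794 fwd [-0.044  0.043] lat [-0.045 -0.002]
0.27 1022 fwd [-0.088  0.04 ] lat [-0.043  0.081]
0.3 1621 fwd [-0.105  0.04 ] lat [-0.043  0.093]
0.33 2555 fwd [-0.113  0.038] lat [-0.043  0.119]
0.36 1060 fwd [-0.114  0.034] lat [-0.038  0.108]
```

Request:
drive_tool([
  {"delta_pos": [0,0,0],"turn": 0,"claw": 0},
  {"delta_pos": [0,0,0],"turn": 0,"claw": 0},
  {"delta_pos": [0,0,0],"turn": 0,"claw": 0},
  {"delta_pos": [0,0,0],"turn": 0,"claw": 0},
  {"delta_pos": [0,0,0],"turn": 0,"claw": 0},
  {"delta_pos": [0,0,0],"turn": 0,"claw": 0},
  {"delta_pos": [0,0,0],"turn": 0,"claw": 0},
  {"delta_pos": [0,0,0],"turn": 0,"claw": 0},
])

```text
time_s: 4.58
tcp_pos: [0.4506, -0.1413, 0.0695]
ee_rot: [[0.91, -0.414, -0.0], [-0.414, -0.91, -0.0], [-0.0, 0.0, -1.0]]
wrist_force: [0.8, 0.1, 0.0]
gripper_width: 0.174
gripper_force: 0.0
```

Request:
drive_tool([
  {"delta_pos": [0,0,0],"turn": 0,"claw": 0},
  {"delta_pos": [0,0,0],"turn": 0,"claw": 0},
  {"delta_pos": [0,0,0],"turn": 0,"claw": 0},
  {"delta_pos": [0,0,0],"turn": 0,"claw": 0},
])

```text
time_s: 5.08
tcp_pos: [0.4504, -0.1414, 0.0695]
ee_rot: [[0.91, -0.414, -0.0], [-0.414, -0.91, 0.0], [-0.0, 0.0, -1.0]]
wrist_force: [-0.5, -0.6, -0.5]
gripper_width: 0.111
gripper_force: 30.0
```

Request:
drive_tool([
  {"delta_pos": [0,0,-5],"turn": 0,"claw": 0},
  {"delta_pos": [0,0,-10],"turn": 0,"claw": 0},
  {"delta_pos": [0,0,-15],"turn": 0,"claw": 0},
  {"delta_pos": [0,0,-20],"turn": 0,"claw": 0},
  {"delta_pos": [0,0,-18],"turn": 0,"claw": 0},
  {"delta_pos": [0,0,-11],"turn": 0,"claw": 0},
  {"delta_pos": [0,0,-5],"turn": 0,"claw": 0},
  {"delta_pos": [0,0,0],"turn": 0,"claw": 0},
  {"delta_pos": [0,0,0],"turn": 0,"claw": 0},
])

```text
time_s: 6.2
tcp_pos: [0.45, -0.1413, 0.1529]
ee_rot: [[0.91, -0.414, -0.002], [-0.414, -0.91, 0.0], [-0.002, 0.0, -1.0]]
wrist_force: [-0.3, 0.4, -3.7]
gripper_width: 0.114
gripper_force: 30.0
```

Request:
drive_tool([
  {"delta_pos": [0,0,0],"turn": -0.04,"claw": 0},
  {"delta_pos": [0,0,0],"turn": -0.07,"claw": 0},
  {"delta_pos": [0,0,0],"turn": -0.08,"claw": 0},
  {"delta_pos": [0,0,0],"turn": -0.08,"claw": 0},
  {"delta_pos": [0,0,0],"turn": -0.07,"claw": 0},
  {"delta_pos": [0,0,0],"turn": -0.05,"claw": 0},
  {"delta_pos": [0,0,0],"turn": -0.037,"claw": 0},
  {"delta_pos": [0,0,0],"turn": 0,"claw": 0},
])

```text
time_s: 7.2
tcp_pos: [0.4504, -0.1413, 0.1532]
ee_rot: [[1.0, -0.0, -0.001], [-0.0, -1.0, -0.0], [-0.001, 0.0, -1.0]]
wrist_force: [-0.4, 0.6, -4.4]
gripper_width: 0.113
gripper_force: 30.0
```

Request:
drive_tool([
  {"delta_pos": [2,-8,0],"turn": 0,"claw": 0},
  {"delta_pos": [4,-16,0],"turn": 0,"claw": 0},
  {"delta_pos": [5,-22,0],"turn": 0,"claw": 0},
  {"delta_pos": [6,-24,0],"turn": 0,"claw": 0},
  {"delta_pos": [6,-24,0],"turn": 0,"claw": 0},
  {"delta_pos": [6,-24,0],"turn": 0,"claw": 0},
  {"delta_pos": [6,-24,0],"turn": 0,"claw": 0},
  {"delta_pos": [4,-17,0],"turn": 0,"claw": 0},
  {"delta_pos": [2,-9,0],"turn": 0,"claw": 0},
  {"delta_pos": [1,-4,0],"turn": 0,"claw": 0},
  {"delta_pos": [0,0,0],"turn": 0,"claw": 0},
  {"delta_pos": [0,0,0],"turn": 0,"claw": 0},
])

```text
time_s: 8.7
tcp_pos: [0.4923, 0.0302, 0.1535]
ee_rot: [[1.0, -0.001, -0.0], [-0.001, -1.0, -0.0], [-0.0, 0.0, -1.0]]
wrist_force: [-0.1, 0.1, -4.4]
gripper_width: 0.112
gripper_force: 30.0
```

```bash
python3 - <<'E'
from h import *
s=monitor.sense(); print(s["time_s"],np.round(s["tcp_pos"],4),np.round(s["wrist_force"],2),np.round(s["moment"],2))
o=np.zeros((600,800,3),np.uint8)
for i,n in enumerate(("side","top")):
    c,W=cap(n); np.save(n+"2.npy",W); im=c["color"][:,:,::-1]; cv2.imwrite(f"pics/{n}2f.png",im)
    u,v=((265,150),(225,190))[i]
    o[:,i*400:(i+1)*400]=cv2.resize(im[v:v+120,u:u+80],(400,600),interpolation=cv2.INTER_CUBIC)
    p=W.reshape(-1,3); p=p[np.isfinite(p).all(1)]
    q=p[(abs(p[:,1]-.031)<.05)&(p[:,0]>.46)&(p[:,0]<.585)&(p[:,2]>.07)&(p[:,2]<.215)]
    for a in np.arange(.07,.215,.01):
        k=q[(q[:,2]>=a)&(q[:,2]<a+.01)]
        if len(k)>3: print(n,a.round(2),len(k),"x",np.percentile(k[:,0],[1,99]).round(3),"y",np.percentile(k[:,1],[1,50,99]).round(3))
cv2.imwrite("pics/c2.png",o)
E
```

```text
8.7 [0.4923 0.0302 0.1535] [-0.08  0.05 -4.43] [-0.03  0.18  0.01]
side 0.08 32 x [0.509 0.556] y [0.003 0.007 0.033]
side 0.09 75 x [0.51  0.558] y [0.    0.007 0.035]
side 0.1 84 x [0.509 0.558] y [-0.     0.007  0.037]
side 0.11 81 x [0.509 0.559] y [0.    0.007 0.039]
side 0.12 200 x [0.51  0.563] y [0.001 0.016 0.046]
side 0.13 92 x [0.512 0.558] y [0.007 0.023 0.04 ]
side 0.14 73 x [0.514 0.563] y [0.021 0.027 0.034]
side 0.15 44 x [0.475 0.563] y [0.016 0.025 0.03 ]
side 0.16 28 x [0.474 0.502] y [0.015 0.026 0.031]
side 0.17 19 x [0.474 0.482] y [0.015 0.026 0.032]
side 0.18 27 x [0.474 0.483] y [0.017 0.027 0.042]
side 0.19 8 x [0.475 0.481] y [0.017 0.03  0.032]
top 0.08 5 x [0.537 0.556] y [0.003 0.004 0.008]
top 0.09 5 x [0.547 0.561] y [0.004 0.009 0.012]
top 0.1 7 x [0.534 0.55 ] y [0.003 0.004 0.005]
top 0.11 4 x [0.534 0.554] y [0.004 0.004 0.007]
top 0.12 149 x [0.535 0.567] y [0.003 0.019 0.055]
top 0.13 33 x [0.538 0.555] y [0.009 0.022 0.046]
top 0.14 51 x [0.538 0.562] y [0.023 0.03  0.036]
top 0.15 10 x [0.539 0.565] y [0.025 0.028 0.033]
top 0.17 4 x [0.558 0.561] y [0.028 0.029 0.03 ]
top 0.19 16 x [0.557 0.567] y [0.028 0.03  0.034]
top 0.2 56 x [0.535 0.563] y [0.027 0.031 0.035]
```

View pics/c2.png

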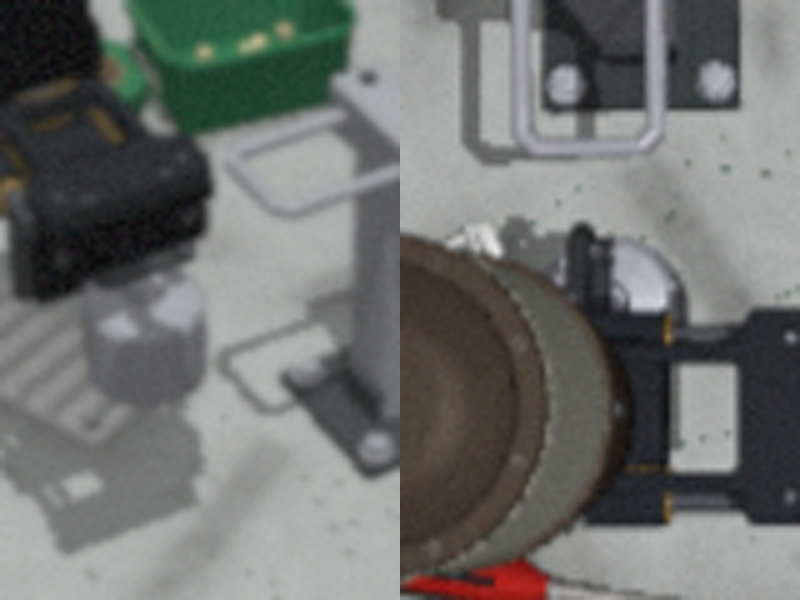

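The hook hangs upright, with its nose (585,240 in the right half) facing the loop bar (590,145), about centred between the legs. I move nearer, then feel for the gate.

Request:
drive_tool([
  {"delta_pos": [5,-1,0],"turn": 0,"claw": 0},
  {"delta_pos": [7,-1,0],"turn": 0,"claw": 0},
  {"delta_pos": [5,0,0],"turn": 0,"claw": 0},
  {"delta_pos": [2,0,0],"turn": 0,"claw": 0},
  {"delta_pos": [0,0,0],"turn": 0,"claw": 0},
  {"delta_pos": [0,0,0],"turn": 0,"claw": 0},
])

```text
time_s: 9.55
tcp_pos: [0.5114, 0.0326, 0.1535]
ee_rot: [[1.0, 0.0, -0.0], [0.0, -1.0, -0.0], [-0.0, 0.0, -1.0]]
wrist_force: [-0.1, 0.2, -3.8]
gripper_width: 0.113
gripper_force: 30.0
```

Request:
drive_tool([
  {"delta_pos": [2,0,0],"turn": 0,"claw": 0},
  {"delta_pos": [2,0,0],"turn": 0,"claw": 0},
  {"delta_pos": [2,0,0],"turn": 0,"claw": 0},
  {"delta_pos": [0,0,0],"turn": 0,"claw": 0},
  {"delta_pos": [0,0,0],"turn": 0,"claw": 0},
])

```text
time_s: 10.18
tcp_pos: [0.5175, 0.0327, 0.1535]
ee_rot: [[1.0, 0.0, -0.0], [0.0, -1.0, -0.0], [-0.0, 0.0, -1.0]]
wrist_force: [0.5, 0.7, -4.0]
gripper_width: 0.111
gripper_force: 30.0
```

Request:
drive_tool([
  {"delta_pos": [2,0,0],"turn": 0,"claw": 0},
  {"delta_pos": [2,0,0],"turn": 0,"claw": 0},
  {"delta_pos": [0,0,0],"turn": 0,"claw": 0},
  {"delta_pos": [0,0,0],"turn": 0,"claw": 0},
])

```text
time_s: 10.68
tcp_pos: [0.5215, 0.0327, 0.1535]
ee_rot: [[1.0, 0.0, -0.0], [0.0, -1.0, -0.0], [-0.0, 0.0, -1.0]]
wrist_force: [0.4, -0.7, -4.3]
gripper_width: 0.115
gripper_force: 30.0
```

Request:
drive_tool([
  {"delta_pos": [2,0,0],"turn": 0,"claw": 0},
  {"delta_pos": [0,0,0],"turn": 0,"claw": 0},
  {"delta_pos": [0,0,0],"turn": 0,"claw": 0},
])

```text
time_s: 11.05
tcp_pos: [0.5235, 0.0327, 0.1535]
ee_rot: [[1.0, 0.0, -0.0], [0.0, -1.0, -0.0], [-0.0, 0.0, -1.0]]
wrist_force: [0.0, -0.0, -3.3]
gripper_width: 0.112
gripper_force: 30.0
```

Request:
drive_tool([
  {"delta_pos": [2,0,0],"turn": 0,"claw": 0},
  {"delta_pos": [0,0,0],"turn": 0,"claw": 0},
  {"delta_pos": [0,0,0],"turn": 0,"claw": 0},
])

```text
time_s: 11.42
tcp_pos: [0.5249, 0.0326, 0.1533]
ee_rot: [[1.0, -0.0, -0.001], [-0.0, -1.0, -0.0], [-0.001, 0.0, -1.0]]
wrist_force: [-2.3, -0.0, -4.0]
gripper_width: 0.114
gripper_force: 30.0
```

Request:
drive_tool([
  {"delta_pos": [2,0,0],"turn": 0,"claw": 0},
  {"delta_pos": [0,0,0],"turn": 0,"claw": 0},
  {"delta_pos": [0,0,0],"turn": 0,"claw": 0},
])

```text
time_s: 11.8
tcp_pos: [0.5272, 0.0326, 0.1533]
ee_rot: [[1.0, -0.0, -0.001], [-0.0, -1.0, -0.0], [-0.001, 0.0, -1.0]]
wrist_force: [-3.1, -0.5, -4.6]
gripper_width: 0.111
gripper_force: 30.0
```

Contact came at TCP x of about 0.524, so the slip is due at about 0.559 and the spine at about 0.567.

Request:
drive_tool([
  {"delta_pos": [3,0,0],"turn": 0,"claw": 0},
  {"delta_pos": [3,0,0],"turn": 0,"claw": 0},
  {"delta_pos": [3,0,0],"turn": 0,"claw": 0},
  {"delta_pos": [3,0,0],"turn": 0,"claw": 0},
  {"delta_pos": [0,0,0],"turn": 0,"claw": 0},
])

```text
time_s: 12.42
tcp_pos: [0.5392, 0.0324, 0.1527]
ee_rot: [[1.0, -0.0, -0.002], [-0.0, -1.0, -0.0], [-0.002, 0.0, -1.0]]
wrist_force: [-2.9, -0.4, -6.6]
gripper_width: 0.111
gripper_force: 30.0
```

Request:
drive_tool([
  {"delta_pos": [3,0,0],"turn": 0,"claw": 0},
  {"delta_pos": [3,0,0],"turn": 0,"claw": 0},
  {"delta_pos": [2,0,0],"turn": 0,"claw": 0},
  {"delta_pos": [0,0,0],"turn": 0,"claw": 0},
])

```text
time_s: 12.92
tcp_pos: [0.5482, 0.0327, 0.1534]
ee_rot: [[1.0, 0.0, 0.001], [0.0, -1.0, 0.0], [0.001, -0.0, -1.0]]
wrist_force: [-2.2, 0.9, -7.6]
gripper_width: 0.111
gripper_force: 30.0
```

Request:
drive_tool([
  {"delta_pos": [2,0,0],"turn": 0,"claw": 0},
  {"delta_pos": [2,0,0],"turn": 0,"claw": 0},
  {"delta_pos": [0,0,0],"turn": 0,"claw": 0},
])

```text
time_s: 13.3
tcp_pos: [0.5527, 0.0329, 0.1537]
ee_rot: [[1.0, 0.0, 0.002], [0.0, -1.0, 0.0], [0.002, -0.0, -1.0]]
wrist_force: [-0.1, -0.9, -9.4]
gripper_width: 0.117
gripper_force: 30.0
```

Request:
drive_tool([
  {"delta_pos": [2,0,0],"turn": 0,"claw": 0},
  {"delta_pos": [0,0,0],"turn": 0,"claw": 0},
])

```text
time_s: 13.55
tcp_pos: [0.5548, 0.0329, 0.1537]
ee_rot: [[1.0, 0.0, 0.003], [0.0, -1.0, 0.0], [0.003, -0.0, -1.0]]
wrist_force: [1.7, -0.3, -8.8]
gripper_width: 0.114
gripper_force: 30.0
```

Request:
drive_tool([
  {"delta_pos": [2,0,0],"turn": 0,"claw": 0},
  {"delta_pos": [0,0,0],"turn": 0,"claw": 0},
])

```text
time_s: 13.8
tcp_pos: [0.5562, 0.0328, 0.1536]
ee_rot: [[1.0, 0.0, 0.001], [0.0, -1.0, 0.0], [0.001, -0.0, -1.0]]
wrist_force: [0.6, -0.6, -8.7]
gripper_width: 0.113
gripper_force: 30.0
```

Request:
drive_tool([
  {"delta_pos": [2,0,0],"turn": 0,"claw": 0},
  {"delta_pos": [0,0,0],"turn": 0,"claw": 0},
])

```text
time_s: 14.05
tcp_pos: [0.5591, 0.033, 0.1548]
ee_rot: [[1.0, 0.001, 0.004], [0.001, -1.0, 0.0], [0.004, -0.0, -1.0]]
wrist_force: [0.1, 0.7, -3.5]
gripper_width: 0.116
gripper_force: 30.0
```

Request:
drive_tool([
  {"delta_pos": [1,0,0],"turn": 0,"claw": 0},
  {"delta_pos": [1,0,0],"turn": 0,"claw": 0},
  {"delta_pos": [0,0,0],"turn": 0,"claw": 0},
  {"delta_pos": [0,0,0],"turn": 0,"claw": 0},
])

```text
time_s: 14.55
tcp_pos: [0.5596, 0.0327, 0.1536]
ee_rot: [[1.0, 0.0, 0.0], [0.0, -1.0, -0.0], [0.0, 0.0, -1.0]]
wrist_force: [0.2, -0.1, -4.1]
gripper_width: 0.111
gripper_force: 30.0
```

```bash
python3 - <<'E'
from h import *
c,W=cap("side"); im=c["color"][150:225,265:365,::-1]
cv2.imwrite("pics/s3.png",cv2.resize(im,(800,600),interpolation=cv2.INTER_CUBIC))
E
```

```text
(no output)
```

View pics/s3.png

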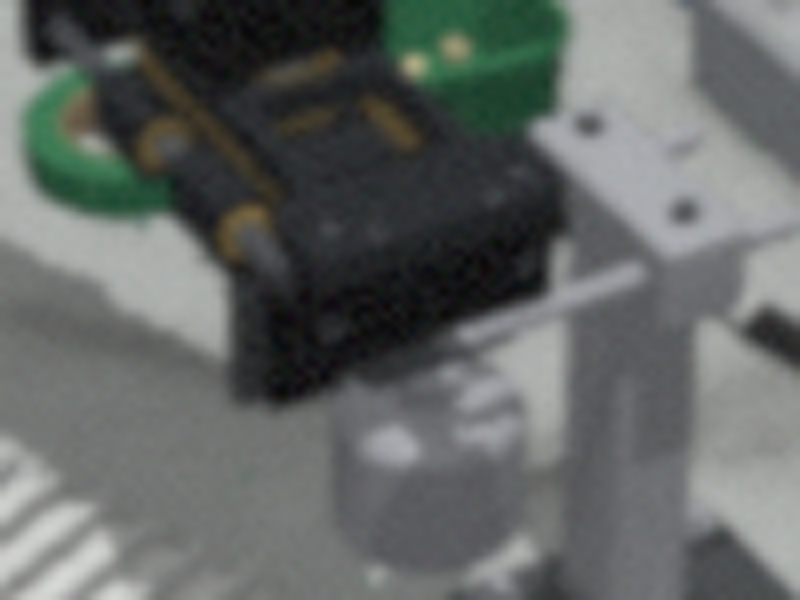

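The gripper body hides the hook, but the loop's near leg (560,300) runs into it and the forces are back to the weight alone, so the bar has passed. Now I draw back to the gate.

Request:
drive_tool([
  {"delta_pos": [-3,0,0],"turn": 0,"claw": 0},
  {"delta_pos": [-4,0,0],"turn": 0,"claw": 0},
  {"delta_pos": [-4,0,0],"turn": 0,"claw": 0},
  {"delta_pos": [-4,0,0],"turn": 0,"claw": 0},
  {"delta_pos": [-3,0,0],"turn": 0,"claw": 0},
  {"delta_pos": [0,0,0],"turn": 0,"claw": 0},
  {"delta_pos": [0,0,0],"turn": 0,"claw": 0},
])

```text
time_s: 15.48
tcp_pos: [0.5417, 0.0327, 0.1536]
ee_rot: [[1.0, 0.0, 0.0], [0.0, -1.0, 0.0], [0.0, -0.0, -1.0]]
wrist_force: [0.3, -0.3, -3.7]
gripper_width: 0.113
gripper_force: 30.0
```

Request:
drive_tool([
  {"delta_pos": [-1,0,0],"turn": 0,"claw": 0},
  {"delta_pos": [0,0,0],"turn": 0,"claw": 0},
])

```text
time_s: 15.72
tcp_pos: [0.5405, 0.0327, 0.1535]
ee_rot: [[1.0, 0.0, -0.0], [0.0, -1.0, -0.0], [-0.0, 0.0, -1.0]]
wrist_force: [0.1, 0.1, -3.9]
gripper_width: 0.112
gripper_force: 30.0
```

Request:
drive_tool([
  {"delta_pos": [-1,0,0],"turn": 0,"claw": 0},
  {"delta_pos": [0,0,0],"turn": 0,"claw": 0},
])

```text
time_s: 15.98
tcp_pos: [0.5395, 0.0327, 0.1535]
ee_rot: [[1.0, 0.0, -0.0], [0.0, -1.0, -0.0], [-0.0, 0.0, -1.0]]
wrist_force: [0.0, 0.1, -4.7]
gripper_width: 0.108
gripper_force: 30.0
```

Request:
drive_tool([
  {"delta_pos": [-1,0,0],"turn": 0,"claw": 0},
  {"delta_pos": [0,0,0],"turn": 0,"claw": 0},
])

```text
time_s: 16.23
tcp_pos: [0.5385, 0.0327, 0.1536]
ee_rot: [[1.0, 0.0, -0.0], [0.0, -1.0, -0.0], [-0.0, 0.0, -1.0]]
wrist_force: [0.3, -0.5, -3.4]
gripper_width: 0.114
gripper_force: 30.0
```

Request:
drive_tool([
  {"delta_pos": [-0.5,0,0],"turn": 0,"claw": 0},
  {"delta_pos": [0,0,0],"turn": 0,"claw": 0},
])

```text
time_s: 16.48
tcp_pos: [0.538, 0.0327, 0.1536]
ee_rot: [[1.0, 0.0, 0.0], [0.0, -1.0, -0.0], [0.0, 0.0, -1.0]]
wrist_force: [-0.1, -0.2, -3.6]
gripper_width: 0.111
gripper_force: 30.0
```

Request:
drive_tool([
  {"delta_pos": [-0.5,0,0],"turn": 0,"claw": 0},
  {"delta_pos": [0,0,0],"turn": 0,"claw": 0},
])

```text
time_s: 16.73
tcp_pos: [0.5377, 0.0327, 0.1536]
ee_rot: [[1.0, 0.0, 0.0], [0.0, -1.0, 0.0], [0.0, -0.0, -1.0]]
wrist_force: [0.4, -0.3, -4.5]
gripper_width: 0.114
gripper_force: 30.0
```

Request:
drive_tool([
  {"delta_pos": [-0.5,0,0],"turn": 0,"claw": 0},
  {"delta_pos": [0,0,0],"turn": 0,"claw": 0},
])

```text
time_s: 16.98
tcp_pos: [0.5375, 0.0328, 0.1537]
ee_rot: [[1.0, 0.0, 0.001], [0.0, -1.0, 0.0], [0.001, -0.0, -1.0]]
wrist_force: [0.9, -0.6, -5.2]
gripper_width: 0.116
gripper_force: 30.0
```

Request:
drive_tool([
  {"delta_pos": [-0.5,0,0],"turn": 0,"claw": 0},
  {"delta_pos": [0,0,0],"turn": 0,"claw": 0},
])

```text
time_s: 17.23
tcp_pos: [0.5373, 0.0328, 0.1537]
ee_rot: [[1.0, 0.0, 0.002], [0.0, -1.0, 0.0], [0.002, -0.0, -1.0]]
wrist_force: [3.8, -0.5, -5.4]
gripper_width: 0.112
gripper_force: 30.0
```

Request:
drive_tool([
  {"delta_pos": [-0.3,0,0],"turn": 0,"claw": 0},
  {"delta_pos": [0,0,0],"turn": 0,"claw": 0},
])

```text
time_s: 17.48
tcp_pos: [0.5372, 0.0328, 0.1538]
ee_rot: [[1.0, 0.0, 0.002], [0.0, -1.0, 0.0], [0.002, -0.0, -1.0]]
wrist_force: [5.5, -0.5, -6.2]
gripper_width: 0.113
gripper_force: 30.0
```

Request:
drive_tool([
  {"delta_pos": [-0.5,0,0],"turn": 0,"claw": 0},
  {"delta_pos": [0,0,0],"turn": 0,"claw": 0},
])

```text
time_s: 17.73
tcp_pos: [0.5371, 0.0329, 0.1538]
ee_rot: [[1.0, 0.0, 0.003], [0.0, -1.0, 0.0], [0.003, -0.0, -1.0]]
wrist_force: [6.3, -0.7, -7.4]
gripper_width: 0.111
gripper_force: 30.0
```

Request:
drive_tool([
  {"delta_pos": [-0.3,0,0],"turn": 0,"claw": 0},
  {"delta_pos": [0,0,0],"turn": 0,"claw": 0},
])

```text
time_s: 17.98
tcp_pos: [0.5371, 0.0329, 0.154]
ee_rot: [[1.0, 0.0, 0.004], [0.0, -1.0, 0.0], [0.004, -0.0, -1.0]]
wrist_force: [6.0, -0.6, -6.6]
gripper_width: 0.114
gripper_force: 30.0
```

Request:
drive_tool([
  {"delta_pos": [-0.6,0,0],"turn": 0,"claw": 0},
  {"delta_pos": [0,0,0],"turn": 0,"claw": 0},
])

```text
time_s: 18.23
tcp_pos: [0.537, 0.0329, 0.1543]
ee_rot: [[1.0, 0.0, 0.005], [0.0, -1.0, 0.001], [0.005, -0.001, -1.0]]
wrist_force: [7.0, -1.6, -5.8]
gripper_width: 0.111
gripper_force: 30.0
```

Request:
drive_tool([
  {"delta_pos": [-0.5,0,0],"turn": 0,"claw": 0},
  {"delta_pos": [0,0,0],"turn": 0,"claw": 0},
])

```text
time_s: 18.48
tcp_pos: [0.5369, 0.033, 0.1544]
ee_rot: [[1.0, 0.001, 0.006], [0.001, -1.0, 0.001], [0.006, -0.001, -1.0]]
wrist_force: [7.6, -1.7, -6.0]
gripper_width: 0.112
gripper_force: 30.0
```

Request:
drive_tool([
  {"delta_pos": [-0.5,0,0],"turn": 0,"claw": 0},
  {"delta_pos": [-0.5,0,0],"turn": 0,"claw": 0},
  {"delta_pos": [0,0,0],"turn": 0,"claw": 0},
])

```text
time_s: 18.85
tcp_pos: [0.5368, 0.0331, 0.1549]
ee_rot: [[1.0, 0.001, 0.008], [0.001, -1.0, 0.001], [0.008, -0.001, -1.0]]
wrist_force: [9.3, -1.9, -6.1]
gripper_width: 0.111
gripper_force: 30.0
```

Request:
drive_tool([
  {"delta_pos": [-0.5,0,0],"turn": 0,"claw": 0},
  {"delta_pos": [0,0,0],"turn": 0,"claw": 0},
])

```text
time_s: 19.1
tcp_pos: [0.5367, 0.0331, 0.155]
ee_rot: [[1.0, 0.001, 0.009], [0.001, -1.0, 0.001], [0.009, -0.001, -1.0]]
wrist_force: [9.4, -1.8, -5.5]
gripper_width: 0.116
gripper_force: 30.0
```

Request:
drive_tool([
  {"delta_pos": [-0.6,0,0],"turn": 0,"claw": 0},
  {"delta_pos": [-0.6,0,0],"turn": 0,"claw": 0},
  {"delta_pos": [0,0,0],"turn": 0,"claw": 0},
])

```text
time_s: 19.48
tcp_pos: [0.5366, 0.0332, 0.1555]
ee_rot: [[1.0, 0.001, 0.011], [0.001, -1.0, 0.001], [0.011, -0.001, -1.0]]
wrist_force: [10.6, -2.5, -5.0]
gripper_width: 0.116
gripper_force: 30.0
```

Request:
drive_tool([
  {"delta_pos": [0,0,0],"turn": 0,"claw": 0},
])

```text
time_s: 19.6
tcp_pos: [0.5365, 0.0332, 0.1555]
ee_rot: [[1.0, 0.001, 0.011], [0.001, -1.0, 0.001], [0.011, -0.001, -1.0]]
wrist_force: [11.9, -2.4, -6.2]
gripper_width: 0.113
gripper_force: 30.0
```

Request:
drive_tool([
  {"delta_pos": [-0.5,0,0],"turn": 0,"claw": 0},
  {"delta_pos": [0,0,0],"turn": 0,"claw": 0},
  {"delta_pos": [0,0,0],"turn": 0,"claw": 0},
])

```text
time_s: 19.98
tcp_pos: [0.5365, 0.0332, 0.1557]
ee_rot: [[1.0, 0.001, 0.012], [0.001, -1.0, 0.001], [0.012, -0.001, -1.0]]
wrist_force: [12.7, -2.1, -6.6]
gripper_width: 0.108
gripper_force: 30.0
```

Request:
drive_tool([
  {"delta_pos": [0,0,0],"turn": 0,"claw": 0},
  {"delta_pos": [0,0,0],"turn": 0,"claw": 0},
  {"delta_pos": [0,0,0],"turn": 0,"claw": 0},
  {"delta_pos": [0,0,0],"turn": 0,"claw": 0},
])

```text
time_s: 20.48
tcp_pos: [0.5365, 0.0332, 0.1557]
ee_rot: [[1.0, 0.001, 0.012], [0.001, -1.0, 0.001], [0.012, -0.001, -1.0]]
wrist_force: [11.8, -2.7, -5.9]
gripper_width: 0.111
gripper_force: 30.0
```

Request:
drive_tool([
  {"delta_pos": [0,0,0],"turn": 0,"claw": 0},
  {"delta_pos": [0,0,0],"turn": 0,"claw": 0},
])

```text
time_s: 20.72
tcp_pos: [0.5365, 0.0332, 0.1557]
ee_rot: [[1.0, 0.001, 0.012], [0.001, -1.0, 0.001], [0.012, -0.001, -1.0]]
wrist_force: [11.4, -2.3, -5.4]
gripper_width: 0.116
gripper_force: 30.0
```

The gate held about 12 N for a second. Next I move forward under the crown's peak and lower.

Request:
drive_tool([
  {"delta_pos": [2,0,0],"turn": 0,"claw": 0},
  {"delta_pos": [3,0,0],"turn": 0,"claw": 0},
  {"delta_pos": [4,0,0],"turn": 0,"claw": 0},
  {"delta_pos": [4,0,0],"turn": 0,"claw": 0},
  {"delta_pos": [4,0,0],"turn": 0,"claw": 0},
  {"delta_pos": [2,0,0],"turn": 0,"claw": 0},
  {"delta_pos": [0,0,0],"turn": 0,"claw": 0},
  {"delta_pos": [0,0,0],"turn": 0,"claw": 0},
])

```text
time_s: 21.72
tcp_pos: [0.55, 0.0327, 0.1535]
ee_rot: [[1.0, 0.0, -0.0], [0.0, -1.0, -0.0], [-0.0, 0.0, -1.0]]
wrist_force: [0.2, 0.6, -4.4]
gripper_width: 0.111
gripper_force: 30.0
```

Request:
drive_tool([
  {"delta_pos": [0,0,3],"turn": 0,"claw": 0},
  {"delta_pos": [0,0,4],"turn": 0,"claw": 0},
  {"delta_pos": [0,0,4],"turn": 0,"claw": 0},
  {"delta_pos": [0,0,4],"turn": 0,"claw": 0},
  {"delta_pos": [0,0,4],"turn": 0,"claw": 0},
  {"delta_pos": [0,0,2],"turn": 0,"claw": 0},
  {"delta_pos": [0,0,0],"turn": 0,"claw": 0},
  {"delta_pos": [0,0,0],"turn": 0,"claw": 0},
])

```text
time_s: 22.72
tcp_pos: [0.5503, 0.0327, 0.1327]
ee_rot: [[1.0, 0.0, 0.0], [0.0, -1.0, 0.0], [0.0, -0.0, -1.0]]
wrist_force: [-0.6, -0.5, -3.6]
gripper_width: 0.111
gripper_force: 30.0
```

Request:
drive_tool([
  {"delta_pos": [0,0,1],"turn": 0,"claw": 0},
  {"delta_pos": [0,0,1],"turn": 0,"claw": 0},
  {"delta_pos": [0,0,0],"turn": 0,"claw": 0},
])

```text
time_s: 23.1
tcp_pos: [0.5501, 0.0326, 0.1305]
ee_rot: [[1.0, 0.0, -0.0], [0.0, -1.0, -0.0], [-0.0, 0.0, -1.0]]
wrist_force: [0.7, 0.4, -4.6]
gripper_width: 0.109
gripper_force: 30.0
```

Request:
drive_tool([
  {"delta_pos": [0,0,1],"turn": 0,"claw": 0},
  {"delta_pos": [0,0,0],"turn": 0,"claw": 0},
])

```text
time_s: 23.35
tcp_pos: [0.5502, 0.0327, 0.1296]
ee_rot: [[1.0, 0.0, 0.0], [0.0, -1.0, -0.0], [0.0, 0.0, -1.0]]
wrist_force: [0.7, -0.6, -3.7]
gripper_width: 0.114
gripper_force: 30.0
```

Request:
drive_tool([
  {"delta_pos": [0,0,1],"turn": 0,"claw": 0},
  {"delta_pos": [0,0,0],"turn": 0,"claw": 0},
])

```text
time_s: 23.6
tcp_pos: [0.5504, 0.0327, 0.1291]
ee_rot: [[1.0, 0.0, 0.001], [0.0, -1.0, 0.0], [0.001, -0.0, -1.0]]
wrist_force: [-1.1, -0.4, -0.8]
gripper_width: 0.11
gripper_force: 30.0
```

Request:
drive_tool([
  {"delta_pos": [0,0,1],"turn": 0,"claw": 0},
  {"delta_pos": [0,0,0],"turn": 0,"claw": 0},
])

```text
time_s: 23.85
tcp_pos: [0.5507, 0.0327, 0.1285]
ee_rot: [[1.0, 0.001, 0.002], [0.001, -1.0, 0.0], [0.002, -0.0, -1.0]]
wrist_force: [-1.8, 0.3, 4.2]
gripper_width: 0.111
gripper_force: 30.0
```

Request:
drive_tool([
  {"delta_pos": [0,0,-0.7],"turn": 0,"claw": 0},
  {"delta_pos": [0,0,0],"turn": 0,"claw": 0},
  {"delta_pos": [0,0,0],"turn": 0,"claw": 0},
])

```text
time_s: 24.22
tcp_pos: [0.5506, 0.0328, 0.1286]
ee_rot: [[1.0, 0.0, 0.001], [0.0, -1.0, 0.0], [0.001, -0.0, -1.0]]
wrist_force: [-1.4, -0.1, 3.5]
gripper_width: 0.11
gripper_force: 30.0
```

Request:
drive_tool([
  {"delta_pos": [0,0,0],"turn": 0,"claw": 0.6},
  {"delta_pos": [0,0,0],"turn": 0,"claw": 0.6},
  {"delta_pos": [0,0,0],"turn": 0,"claw": 0.6},
  {"delta_pos": [0,0,0],"turn": 0,"claw": 0.6},
  {"delta_pos": [0,0,0],"turn": 0,"claw": 0.6},
  {"delta_pos": [0,0,0],"turn": 0,"claw": 0.6},
  {"delta_pos": [0,0,0],"turn": 0,"claw": 0.6},
  {"delta_pos": [0,0,0],"turn": 0,"claw": 0.6},
  {"delta_pos": [0,0,0],"turn": 0,"claw": 0.6},
])

```text
time_s: 25.35
tcp_pos: [0.5502, 0.0327, 0.1283]
ee_rot: [[1.0, 0.0, 0.0], [0.0, -1.0, 0.0], [0.0, -0.0, -1.0]]
wrist_force: [-0.1, 0.4, 0.1]
gripper_width: 0.598
gripper_force: 0.0
```

Request:
drive_tool([
  {"delta_pos": [0,0,-5],"turn": 0,"claw": 0.6},
  {"delta_pos": [0,0,-10],"turn": 0,"claw": 0.6},
  {"delta_pos": [0,0,-15],"turn": 0,"claw": 0.6},
  {"delta_pos": [0,0,-20],"turn": 0,"claw": 0.6},
  {"delta_pos": [0,0,-20],"turn": 0,"claw": 0.6},
  {"delta_pos": [-20,0,-10],"turn": 0,"claw": 0.6},
  {"delta_pos": [-30,0,0],"turn": 0,"claw": 0.6},
  {"delta_pos": [-40,0,0],"turn": 0,"claw": 0.6},
  {"delta_pos": [-40,0,0],"turn": 0,"claw": 0.6},
  {"delta_pos": [-20,0,0],"turn": 0,"claw": 0.6},
  {"delta_pos": [0,0,0],"turn": 0,"claw": 0.6},
  {"delta_pos": [0,0,0],"turn": 0,"claw": 0.6},
])

```text
time_s: 26.85
tcp_pos: [0.4011, 0.033, 0.2091]
ee_rot: [[1.0, 0.0, 0.002], [0.0, -1.0, 0.001], [0.002, -0.001, -1.0]]
wrist_force: [0.8, 0.8, 0.5]
gripper_width: 0.603
gripper_force: 0.0
```

```bash
python3 - <<'E'
from h import *
s=monitor.sense(); print(s["time_s"],np.round(s["wrist_force"],2),np.round(s["tcp_pos"],3))
c,W=cap("side"); im=c["color"][140:260,260:420,::-1]
cv2.imwrite("pics/s4.png",cv2.resize(im,(800,600),interpolation=cv2.INTER_CUBIC))
E
```

```text
26.85 [0.77 0.82 0.46] [0.401 0.033 0.209]
```

View pics/s4.png

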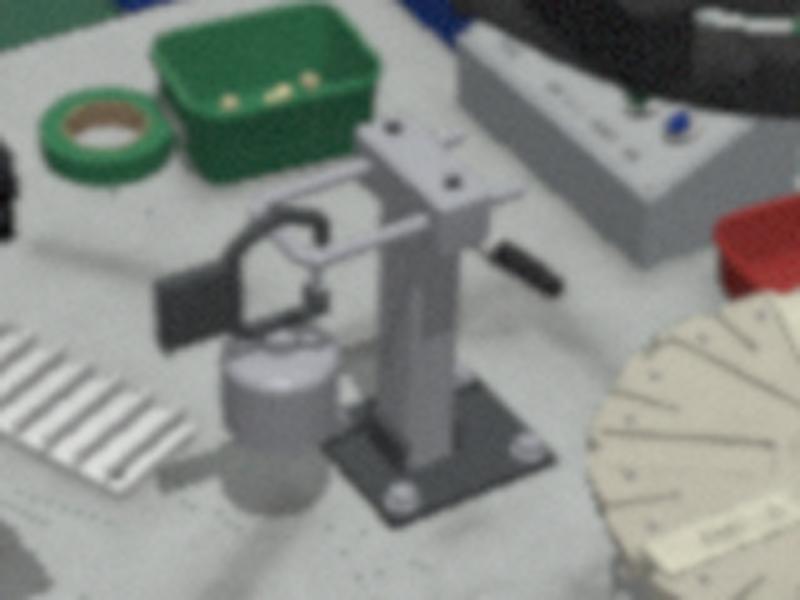

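The weight hangs from the loop bar by its crown (285,225), tab at (200,310), clear of the gripper. I let any swing settle, then hand in.

Request:
drive_tool([
  {"delta_pos": [0,0,0],"claw": 0.6},
  {"delta_pos": [0,0,0],"claw": 0.6},
  {"delta_pos": [0,0,0],"claw": 0.6},
  {"delta_pos": [0,0,0],"claw": 0.6},
  {"delta_pos": [0,0,0],"claw": 0.6},
  {"delta_pos": [0,0,0],"claw": 0.6},
  {"delta_pos": [0,0,0],"claw": 0.6},
  {"delta_pos": [0,0,0],"claw": 0.6},
  {"delta_pos": [0,0,0],"claw": 0.6},
  {"delta_pos": [0,0,0],"claw": 0.6},
  {"delta_pos": [0,0,0],"claw": 0.6},
  {"delta_pos": [0,0,0],"claw": 0.6},
])

```text
invalid input
```

```bash
python3 -c "
from station import ticket; print(ticket.finish_job())"
```

```text
the job is handed in; nothing more can be done
None
```

The check weight is clipped on and hangs freely from the loop, and the shut gate held a pull of about 12 N for about a second. The settling pause before hand-in was refused as invalid input, so the job was handed in right after the last camera look, at about 27 s on the robot's clock.

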